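# Fit the right hub nut to the slide spinner

### The arm

A 6-joint arm with a two-finger parallel gripper is mounted at the origin on a cart in front of the work surface, level with it; the furniture and walls round the work are solid. World frame = base frame: x ahead of the robot, y to its left, z up, the work surface at z = 0. Lengths are in m, angles in rad, forces in N, time in s.
With the tool pointing down it reaches from about 0.425 to 0.95 m from the base axis. Payload 3.5 kg.
Tool frame: the origin (TCP) lies on the centre line of the jaws, within the pads' length; the fingertips stand 11 mm ahead of it and the grasp point (between the pads) lies 8 mm behind it; z points along the fingers, y is the line along which they close (so a half turn about z gives the same grasp; the last joint's range is limited). The gripper opens to 85 mm and grips with 20 to 120 N. Pads are 22 mm wide; open, the fingers measure 114 mm over their backs; the gripper's body (76 mm by 85 mm) begins 54 mm behind the grasp point. The pads swing forward as they close: fully open they stand 13 mm farther back than shut.
Start: joints at [-1.441, 0.286, 1.577, -0, 1.279, -0.15], TCP at [0.186, -0.649, 0.222] pointing down, gripper open.
Joint ranges: [-2.77, 2.77], [-0.9, 2.22], [0.21, 2.48], [-1.53, 4.67], [0.24, 2.81], [-2.84, 2.84]. Speed limits (rad/s): [2.79, 2.79, 3.14, 3.14, 3.14, 3.14].

### API

Orientations are given as a unit quaternion [x, y, z, w].
In Python, from plant import ctrl gives the robot as it stands.
- The arm moves only by the tool step_arm, never from a script. Its argument "motion" is a list of rows, each an object with "offset": the shift along the tool's x, y, z in m, a list of three; "twist": the turn about the tool's z in degrees. A call has 1 to 12 rows; each row is the pose to reach, as a shift and turn from the pose commanded when the call began, along the tool's axes at that moment; what a row does not reach only later rows make up. A row lasts 1/10 s, in which the tool goes at most 50 mm and 8.59 degrees, less where a joint would pass 70% of its speed; a pose out of reach is approached as far as the arm can. A call with a gripper value outside its range is refused whole. "gripper" is the finger opening in m, from 0 to 0.0854, set as the call begins (left out, the last holds). The fingers move at their own pace and stop on an object; "grip_force" is the grip in N (left out, the last holds). Time passes only in rows, so rows that repeat a pose let the fingers close. It gives the time, the measured TCP pose, the force, the opening and the grip force at its end, in the units of the state.
- ctrl.get_state(): the state, without advancing time (a new reading comes with each control period).
- ctrl.read_camera(name): name is "side" or "top"; returns the picture (420x560x3 uint8, blue, green, red); there is no depth.
- ctrl.calibration(name): a dict with "fx", "fy", "cx", "cy" (pixels), "cam_to_world" (4x4, takes a point from camera to world coordinates). Camera axes: x right, y up, looking along -z (the intrinsics and any distortion apply to the point x, -y, -z); pixel columns grow to the right and rows downward; lengths in m; the calibration is good to about 2 mm. A picture is of the moment at which its call begins. calibration takes no time and is no camera call.
- ctrl.sign_off(): hands the job in; it is judged then, once.
The state is a dict: "time": time; "qpos": joint angles; "dq": joint speeds; "joint_efforts": joint torques, N m; "eef_pos": TCP position; "tcp_rot": TCP orientation; "contact_force": force on the tool from outside, world axes, zero at the start; "wrist_torque": the same for the moment, N m; "opening": opening from 0.0 (shut) to 1.0 (fully open); "finger_force": force on a finger pad.
Only numpy, scipy, OpenCV 4.12 (cv2) and the standard library are available. Lean on these libraries where they do the work, as an engineer would, in place of code of your own. Each camera call takes 0.05 s, during which the arm holds its last target. There are 200 camera calls.

### The job

One of the three hexagonal steel nuts on the worktop belongs on the spindle of the small white slide spinner: the small one will not pass over the spindle, the large one drops loosely past the cross pin, and the right one has two slots that let the pin through and lands that then catch under it. Lower the right nut over the spindle with its slots in line with the cross pin until it sits on the hub, turn it about a quarter turn clockwise (seen from above) so that it is locked under the pin, and let go. Leave the other two nuts standing on the worktop and do not knock the petri dish, the eyepiece or the filter cube about.

Things in the scene. Friction and masses are not known exactly. Their poses are not given: they have to be found in the camera images.
- hub_nut: The right nut: plain steel hexagon, 46 mm across flats, 53 across corners, 30 tall, 0.12 kg, standing with its open cup upward. Origin: centre of its underside, z up. x: along the slot in its floor, towards a corner. Outer flats face 30, 90, 150, 210, 270 and 330 degrees counterclockwise from x. Half a turn leaves it the same.
- nut_floor (a point): Centre of the right nut's floor, at its top, 11.5 mm above the underside; axes as the nut's. The floor has an 18 mm round bore and a slot along x, 12 mm wide, 34 long; above it is an open cup 34 mm across. Once the cross pin is through the slot and the nut on the hub, the nut turns about 95 degrees clockwise from above (15 the other way) until inner stops meet the pin.
- small_nut: A wrong nut: the same kind, 38 mm across flats, 30 mm tall, floor 11.5 mm thick with a plain round 9 mm bore, so that it only perches on the spindle's tip. Origin: centre of its underside, z up.
- large_nut: A wrong nut: the same kind, 54 mm across flats, 30 mm tall, with a plain round 33 mm bore that passes the cross pin without catching. Origin: centre of its underside, z up.
- spinner: Slide spinner: low white round housing, 140 mm across, fixed to the worktop, with a locked aluminium rotor disc (114 mm across, top 40 mm above the worktop) carrying four small slides (to 44 mm high), and the steel hub and spindle in the middle. Origin: centre of its underside at worktop height, z up, x away from its front panel, along the cross pin.
- spindle (a point): Centre of the hub's flat top (48 mm across, 46 mm above the worktop), on the spindle's axis, where the nut's underside must sit; z up, x along the cross pin. Spindle: 14 mm diameter to 25 mm above this point, then tapering to 6 mm at its tip 38 mm above it.
- cross_pin (a point): Centre of the brass cross pin through the spindle, 17.5 mm above the hub's top: 6 mm thick, 26 mm long, level, along this point's x axis. Spindle and pin do not turn. A nut goes down when its slot is in line with the pin within about 10 degrees.
- petri: A bystander: milky white petri dish 57 mm across, 14 mm high, loose. Origin: centre of its underside.
- eyepiece: A bystander: black microscope eyepiece 50 mm across, 56 mm high, loose, standing. Origin: centre of its underside.
- filter_block: A bystander: black filter cube 34 x 39 x 35 mm with a purple window on top, loose. Origin: centre of its underside.
Mind the look-alikes: they are no part of the job. Leave any orange or pink look-alike of the hub_nut alone.

How it is judged:
By the outcome, as a careful person would: the job done as asked, in the order asked, and still so for the second after the job is handed in, with the robot touching nothing.
It also fails if it takes over 45 s, if anything falls off the work surface, if the arm or the gripper's body presses on something with over 40 N, if the wrist force passes 120 N, or if a joint passes its speed limit or range.

## Working session

There is one attempt and no reset: what is moved stays moved. The work goes in short steps, Python scripts to look and compute and a tool call to move; the robot and the scene stay as the last step left them, time stands still between calls to the robot, and variables do not carry over. Pictures are saved under pics/ and viewed, at most 10 in all, crops included, and the job is handed in when it is done.

Besides the shell and the picture viewer there is one more tool, called after "Emit:" as name(argument=value, ...), one argument or row to a line, values as JSON. step_arm: Moves the arm, as the interface text tells. Its arguments: {"type":"object","properties":{"motion":{"type":"array"},"gripper":{"type":"number"},"grip_force":{"type":"number"}},"required":["motion"]}

```bash
mkdir -p pics; cat > h.py <<'E'
import numpy as np, cv2
from plant import ctrl
def shot(n,f):
    im=ctrl.read_camera(n); cv2.imwrite(f,im); return im
def cast(n,u,v,z):
    c=ctrl.calibration(n); T=np.array(c["cam_to_world"])
    d=np.array([(u-c["cx"])/c["fx"],-(v-c["cy"])/c["fy"],-1.]); d=T[:3,:3]@d; o=T[:3,3]
    return o+d*(z-o[2])/d[2]
def proj(n,p):
    c=ctrl.calibration(n); T=np.array(c["cam_to_world"])
    q=T[:3,:3].T@(np.array(p)-T[:3,3]); return np.array([c["cx"]+c["fx"]*q[0]/-q[2], c["cy"]+c["fy"]*q[1]/q[2]])
E
python3 - <<'E'
from h import *
for n in("top","side"):
    shot(n,f"pics/{n}0.png"); c=ctrl.calibration(n); print(n,c)
s=ctrl.get_state(); print(s)
E
```

```text
top {'fx': 497.2468344630613, 'fy': 497.2468344630613, 'cx': 281.3568891145828, 'cy': 210.37222356693744, 'cam_to_world': array([[-0.02859402,  0.98573916, -0.1658333 ,  0.3097584 ],
       [-0.99950793, -0.02605524,  0.01746502,  0.15048351],
       [ 0.01289513,  0.16625109,  0.98599913,  1.33019395],
       [ 0.        ,  0.        ,  0.        ,  1.        ]])}
side {'fx': 466.2332942106309, 'fy': 466.2332942106309, 'cx': 281.7945972249269, 'cy': 206.45519158522754, 'cam_to_world': array([[ 0.99477162,  0.0736484 , -0.07074837,  0.42773444],
       [-0.09981951,  0.55484503, -0.82594374, -0.71956102],
       [-0.02157506,  0.82868746,  0.55929564,  0.6350964 ],
       [ 0.        ,  0.        ,  0.        ,  1.        ]])}
{'time': 0.1, 'qpos': array([-1.44099584e+00,  2.87131535e-01,  1.57807728e+00, -2.79563550e-06,
        1.27860675e+00, -1.49985673e-01]), 'dq': array([-4.85821271e-05, -1.45026596e-03, -2.91911332e-03,  4.60518577e-05,
        4.26110856e-04, -1.72207100e-03]), 'joint_efforts': array([ 6.96899206e-04, -4.07296586e+01, -2.93699616e+01, -1.54247277e-04,
        3.40578576e-03,  2.86911188e-06]), 'eef_pos': array([ 0.1863551 , -0.64810352,  0.22052394]), 'tcp_rot': array([ 9.90230242e-01,  1.39437555e-01,  9.87924052e-06, -1.11141431e-03]), 'contact_force': array([ 0.21205188, -0.06680976, -0.56083314]), 'wrist_torque': array([0.02707575, 0.0304925 , 0.01765278]), 'finger_force': 0.0, 'opening': 1.0041658402620823}
```

View pics/top0.png

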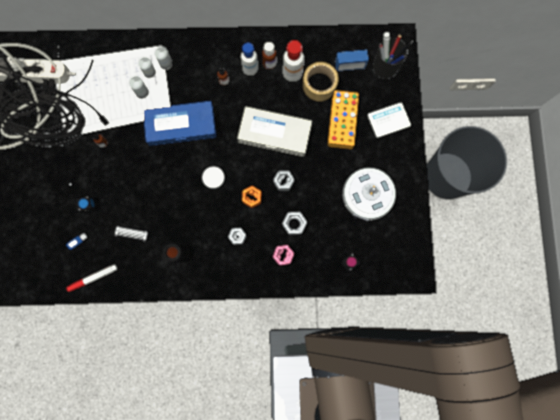

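View pics/side0.png

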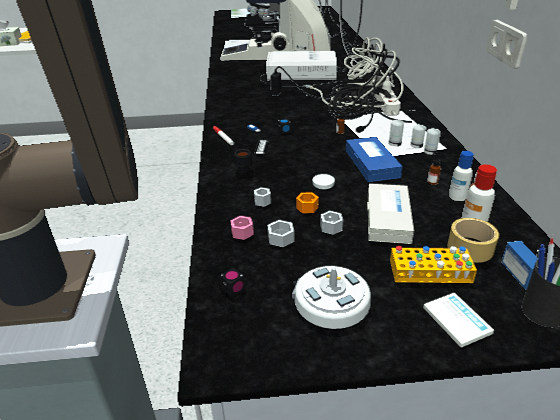

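Candidates in the top view are grey (284,180), grey (294,223), grey (237,236), orange (251,196) and pink (283,255). The last two are look-alikes. The mid-sized grey nut at (284,180) seems to have a slotted floor, so I'll check it in one crop, next to the spinner.

```bash
python3 - <<'E'
from h import *
t=cv2.imread("pics/top0.png"); s=cv2.imread("pics/side0.png")
def crop(im,u,v,r=32): return cv2.resize(im[v-r:v+r,u-r:u+r],(260,260),interpolation=cv2.INTER_CUBIC)
a=np.hstack([crop(t,284,180,18),crop(t,294,223,18),crop(t,370,193)]); b=np.hstack([crop(s,331,222,18),crop(s,281,233,18),crop(s,333,285,40)])
cv2.imwrite("pics/c0.png",np.vstack([a,b]))
# masks on top: bright pixels of nuts
g=cv2.cvtColor(t,cv2.COLOR_BGR2GRAY)
for (u,v,n) in((284,180,'A'),(294,223,'B'),(237,236,'C')):
    m=np.zeros_like(g); m[v-18:v+18,u-18:u+18]=(g[v-18:v+18,u-18:u+18]>80)*255
    cs,_=cv2.findContours(m,cv2.RETR_EXTERNAL,cv2.CHAIN_APPROX_NONE); c=max(cs,key=cv2.contourArea)
    M=cv2.moments(c); p=M['m10']/M['m00'],M['m01']/M['m00']
    print(n,p,cv2.contourArea(c),cv2.minAreaRect(c),cast("top",*p,.03),cast("top",*p,.0))
m=np.zeros_like(g); m[160:226,335:405]=(g[160:226,335:405]>90)*255
cs,_=cv2.findContours(m,cv2.RETR_EXTERNAL,cv2.CHAIN_APPROX_NONE); c=max(cs,key=cv2.contourArea); print(cv2.minAreaRect(c),cv2.fitEllipse(c))
p=cv2.fitEllipse(c)[0]; print(cast("top",*p,.03),cast("top",*p,.0))
E
```

```text
A (283.3429378531073, 179.51525423728813) 295.0 ((283.0, 179.5), (19.0, 20.0), 90.0) [0.61212759 0.11973346 0.03      ] [0.6191043  0.11902395 0.        ]
B (294.19710144927535, 222.5399585921325) 402.5 ((294.0, 222.5), (21.0, 24.0), 90.0) [0.49495267 0.09447169 0.03      ] [0.49922574 0.0931793  0.        ]
C (236.62259615384616, 235.51842948717947) 208.0 ((236.5, 236.0), (16.0, 17.0), 90.0) [0.46459067 0.24682894 0.03      ] [0.46816319 0.24905197 0.        ]
((369.0, 194.0), (52.0, 52.0), 90.0) ((368.9198913574219, 193.29135131835938), (51.382568359375, 52.3754768371582), 86.52042388916016)
[ 0.56854161 -0.10791416  0.03      ] [ 0.57451264 -0.1138763   0.        ]
```

View pics/c0.png

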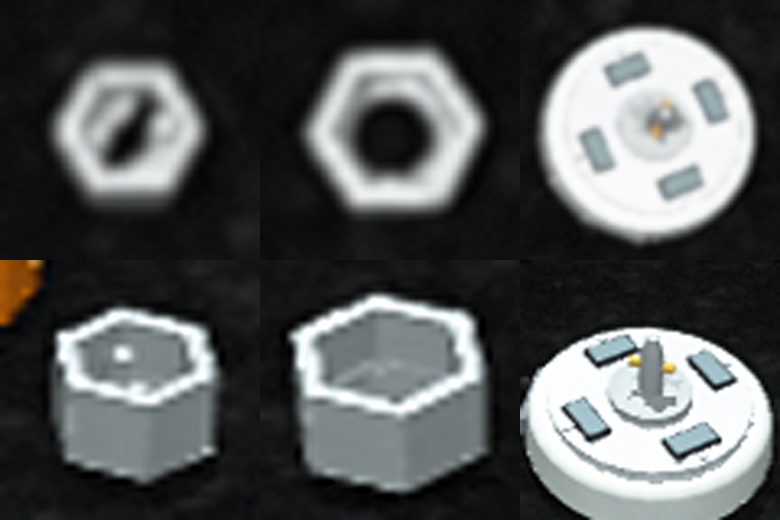

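The crop confirms that A at top pixel (284,180) is the right nut: mid-sized, with a slotted floor running at about 60° in the image, towards a corner. B at (294,223) is the large nut with a round bore. The brass pin shows on the spindle near top pixels (370,190). Next I'll measure the nut angle, pin and spindle tip in both views.

```bash
cat >> h.py <<'E'
def ray(n,u,v):
    a=cast(n,u,v,0.);b=cast(n,u,v,.3); return a,(b-a)/np.linalg.norm(b-a)
def tri(pt,ps):
    (a,d),(b,e)=ray("top",*pt),ray("side",*ps)
    A=np.c_[d,-e]; k=np.linalg.lstsq(A,b-a,rcond=None)[0]; p,q=a+k[0]*d,b+k[1]*e
    return (p+q)/2,np.linalg.norm(p-q)
def brass(im,box,lo=25):
    u0,v0,u1,v1=box; r=im[v0:v1,u0:u1].astype(float); w=r[...,2]-r[...,0]; w[w<lo]=0
    V,U=np.mgrid[v0:v1,u0:u1]; return U[w>0],V[w>0],w[w>0]
E
python3 - <<'E'
from h import *
im={n:cv2.imread(f"pics/{n}0.png") for n in("top","side")}
for n,box in(("top",(358,178,388,206)),("side",(310,262,360,300))):
    U,V,w=brass(im[n],box); print(n,[(int(a),int(b),int(c)) for a,b,c in zip(U,V,w)])
    P=np.array([cast(n,u,v,.0635)[:2] for u,v in zip(U,V)]); c=np.average(P,0,w); C=np.cov(P.T,aweights=w); e,E=np.linalg.eigh(C)
    print(n,"pix",np.average(U,weights=w),np.average(V,weights=w),"pin c",c,"ang",np.degrees(np.arctan2(E[1,1],E[0,1])),"sd",np.sqrt(e))
# nut hexagons: 6-fold phase of rim outline, on z=.03
for n,(u,v) in(("top",(284,180)),("side",(331,222))):
    g=cv2.cvtColor(im[n],cv2.COLOR_BGR2GRAY)
    r=18; m=np.zeros_like(g); thr=80 if n=="top" else 175
    m[v-r:v+r,u-r:u+r]=(g[v-r:v+r,u-r:u+r]>thr)*255
    cs,_=cv2.findContours(m,cv2.RETR_EXTERNAL,cv2.CHAIN_APPROX_NONE); c=max(cs,key=cv2.contourArea)[:,0]
    P=np.array([cast(n,*q,.03)[:2] for q in cv2.convexHull(c)[:,0]])
    (cx,cy),R=cv2.minEnclosingCircle(P.astype(np.float32))
    M=np.array([cast(n,*q,.03)[:2] for q in c]); d=M-[cx,cy]; a=np.arctan2(d[:,1],d[:,0]); rr=np.hypot(*d.T)
    print(n,"nut",(cx,cy),R,"corner phase",np.degrees(np.angle(np.sum((rr-rr.mean())*np.exp(6j*a))))/6, len(c))
# spinner silhouettes: spindle tip side
g=cv2.cvtColor(im["side"],cv2.COLOR_BGR2GRAY); print(g[262:300,320:346])
for p in((251,196),(283,255),(351,262),(213,177)): print(p,cast("top",*p,.03))
E
```

```text
top [(373, 185, 34), (374, 185, 31), (373, 186, 58), (374, 186, 60), (373, 187, 32), (374, 187, 36), (371, 191, 25), (370, 192, 50), (371, 192, 75), (372, 192, 45), (370, 193, 67), (371, 193, 96), (372, 193, 55), (370, 194, 41), (371, 194, 59), (372, 194, 30)]
top pix 371.75692695214104 190.67758186397984 pin c [ 0.5686343  -0.10907529] ang 156.9318652675514 sd [0.00182258 0.00970417]
side [(326, 274, 86), (327, 274, 84), (326, 275, 48), (327, 275, 166), (328, 275, 157), (329, 275, 134), (330, 275, 25), (326, 276, 49), (327, 276, 125), (328, 276, 137), (329, 276, 93), (337, 276, 66), (327, 277, 50), (328, 277, 71), (329, 277, 56), (337, 277, 153), (338, 277, 169), (339, 277, 172), (340, 277, 73), (336, 278, 57), (337, 278, 128), (338, 278, 148), (339, 278, 160), (340, 278, 62), (337, 279, 52), (338, 279, 77), (339, 279, 102)]
side pix 333.1566666666667 276.62111111111113 pin c [ 0.56865363 -0.11042296] ang 154.9356403454075 sd [0.00216234 0.01000393]
top nut (0.6120007634162903, 0.119985431432724) 0.028354192152619362 corner phase 28.88949510657564 56
side nut (0.6091041564941406, 0.
[... 3704 characters left out ...]
8 163 142 132 135 133 135 128 122 124 141
  148 175 181 254 255 255 255 255]
 [151 254 255 253 253 253 254 255 255 225 173 177 171 176 181 180 180 178
  255 255 255 255 255 255 255 221]
 [ 11 205 252 253 253 252 253 253 254 255 255 255 222 253 255 255 255 255
  255 255 255 255 212 222 157 162]
 [ 87 253 254 253 252 252 253 253 253 253 253 254 255 254 254 254 255 255
  255 255 224 127 163 182 184 185]
 [255 255 254 253 252 252 253 253 252 252 252 253 253 253 253 255 255 215
  226 162 164 186 187 187 185 185]]
(251, 196) [0.56936574 0.2071553  0.03      ]
(283, 255) [0.41013497 0.12654278 0.03      ]
(351, 262) [ 0.38698408 -0.05042705  0.03      ]
(213, 177) [0.62384676 0.30783241 0.03      ]
```

Both views agree:
- **Pin:** heading about -24° (156°), centre about (0.5686, -0.1097).
- **Nut:** centre (0.612, 0.120), slot heading about -31°.

I'll grip the flats facing world x, which puts tool x at a heading of about 89°. That leaves the last joint room for the quarter turn.

Emit:
step_arm(
  motion=[
    {"offset": [0.621, -0.621, 0], "twist": -72.8},
    {"offset": [0.621, -0.621, 0], "twist": -72.8},
    {"offset": [0.621, -0.621, 0], "twist": -72.8},
    {"offset": [0.621, -0.621, 0], "twist": -72.8},
    {"offset": [0.621, -0.621, 0], "twist": -72.8},
    {"offset": [0.621, -0.621, 0], "twist": -72.8},
    {"offset": [0.621, -0.621, 0], "twist": -72.8},
    {"offset": [0.621, -0.621, 0], "twist": -72.8},
    {"offset": [0.621, -0.621, 0], "twist": -72.8},
    {"offset": [0.621, -0.621, 0], "twist": -72.8},
    {"offset": [0.621, -0.621, 0], "twist": -72.8},
    {"offset": [0.621, -0.621, 0], "twist": -72.8},
  ],
  gripper=0.07,
  grip_force=60,
)

```text
time: 1.3
eef_pos: [0.4774, -0.1217, 0.2216]
tcp_rot: [0.714, 0.7, -0.0, -0.0]
contact_force: [0.7, -1.3, 0.3]
opening: 0.821
finger_force: 0.0
```

```bash
cat >> h.py <<'E'
from scipy.spatial.transform import Rotation as Ro
def goto(x,y,z,psi):
    s=ctrl.get_state(); R=Ro.from_quat(s["tcp_rot"]).as_matrix(); cur=np.degrees(np.arctan2(R[1,0],R[0,0]))
    tw=-((psi-cur+180)%360-180)
    print("t",round(s["time"],2),"tcp",s["eef_pos"].round(4),"psi",cur.round(2),"tilt",R[:2,2].round(4),"open",round(s["opening"]*.0854,4),"F",s["contact_force"].round(1),"q6",s["qpos"][5].round(2))
    print("offset",(R.T@(np.array([x,y,z])-s["eef_pos"])).round(4),"twist",round(tw,2))
E
python3 -c "
from h import *
goto(.612,.1195,.10,88.8)"
```

```text
t 1.3 tcp [ 0.4774 -0.1217  0.2216] psi 88.83 tilt [-0.0001 -0.    ] open 0.0701 F [ 0.7 -1.3  0.3] q6 -0.44
offset [0.2439 0.1297 0.1216] twist 0.03
```

Emit:
step_arm(
  motion=[
    {"offset": [0.242, 0.13, 0.0], "twist": 0},
    {"offset": [0.242, 0.13, 0.0], "twist": 0},
    {"offset": [0.242, 0.13, 0.0], "twist": 0},
    {"offset": [0.242, 0.13, 0.0], "twist": 0},
    {"offset": [0.242, 0.13, 0.0], "twist": 0},
    {"offset": [0.242, 0.13, 0.0], "twist": 0},
    {"offset": [0.242, 0.13, 0.12], "twist": 0},
    {"offset": [0.242, 0.13, 0.12], "twist": 0},
    {"offset": [0.242, 0.13, 0.12], "twist": 0},
    {"offset": [0.242, 0.13, 0.12], "twist": 0},
    {"offset": [0.242, 0.13, 0.12], "twist": 0},
  ],
)

```text
time: 2.4
eef_pos: [0.6121, 0.1155, 0.102]
tcp_rot: [0.714, 0.7, -0.0, -0.0]
contact_force: [0.1, 0.8, 0.0]
opening: 0.815
finger_force: 0.0
```

```bash
python3 -c "
from h import *
goto(.612,.1195,.014,88.8)
s=shot('side','pics/side1.png');t=shot('top','pics/top1.png')
f=lambda im,u,v,r:cv2.resize(im[v-r:v+r,u-r:u+r],(400,400),interpolation=cv2.INTER_CUBIC)
cv2.imwrite('pics/c1.png',np.hstack([f(s,331,205,50),f(t,284,175,40)]))"
```

```text
t 2.4 tcp [0.6121 0.1155 0.102 ] psi 88.83 tilt [-0.0002  0.    ] open 0.0696 F [0.1 0.8 0. ] q6 0.04
offset [ 0.004  -0.0002  0.088 ] twist 0.03
```

View pics/c1.png

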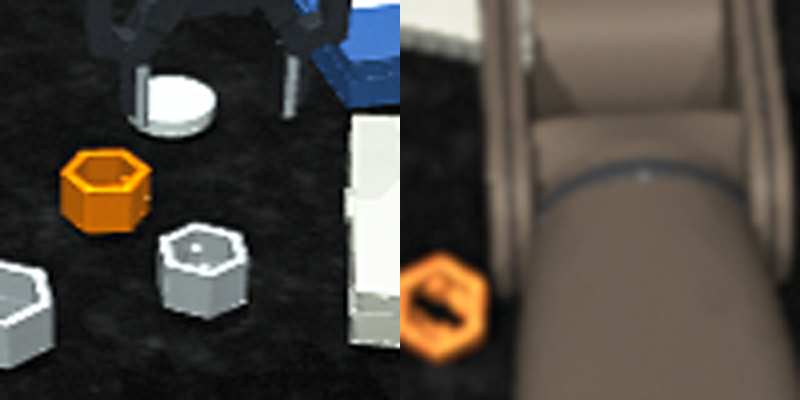

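The crop shows the two fingers straddling the nut line (side pixels roughly 315 and 353 before descent), with the nut at side (331,222) and clear of the white box. Descending and closing next.

Emit:
step_arm(
  motion=[
    {"offset": [0.004, 0, 0.045], "twist": 0},
    {"offset": [0.004, 0, 0.07], "twist": 0},
    {"offset": [0.004, 0, 0.088], "twist": 0},
    {"offset": [0.004, 0, 0.088], "twist": 0},
  ],
)

```text
time: 2.9
eef_pos: [0.6112, 0.1194, 0.013]
tcp_rot: [0.714, 0.7, -0.001, -0.001]
contact_force: [-0.3, 0.4, -0.6]
opening: 0.821
finger_force: 0.0
```

Emit:
step_arm(
  motion=[
    {"offset": [0, 0, 0], "twist": 0},
    {"offset": [0, 0, 0], "twist": 0},
    {"offset": [0, 0, 0], "twist": 0},
    {"offset": [0, 0, 0], "twist": 0},
    {"offset": [0, 0, 0], "twist": 0},
    {"offset": [0, 0, 0], "twist": 0},
    {"offset": [0, 0, 0], "twist": 0},
    {"offset": [0, 0, 0], "twist": 0},
  ],
  gripper=0.035,
  grip_force=60,
)

```text
time: 3.7
eef_pos: [0.6143, 0.1196, 0.0173]
tcp_rot: [0.714, 0.7, 0.002, 0.002]
contact_force: [-1.9, 0.2, 6.1]
opening: 0.493
finger_force: 59.8
```

```bash
python3 -c "
from h import *
goto(.612,.1195,.13,88.8)
s=shot('side','pics/side2.png')
cv2.imwrite('pics/c2.png',cv2.resize(s[165:255,281:381],(600,540),interpolation=cv2.INTER_CUBIC))"
```

```text
t 3.7 tcp [0.6143 0.1196 0.0173] psi 88.83 tilt [0.005  0.0001] open 0.0421 F [-1.9  0.2  6.1] q6 0.05
offset [-1.000e-04 -1.700e-03 -1.127e-01] twist 0.03
```

View pics/c2.png

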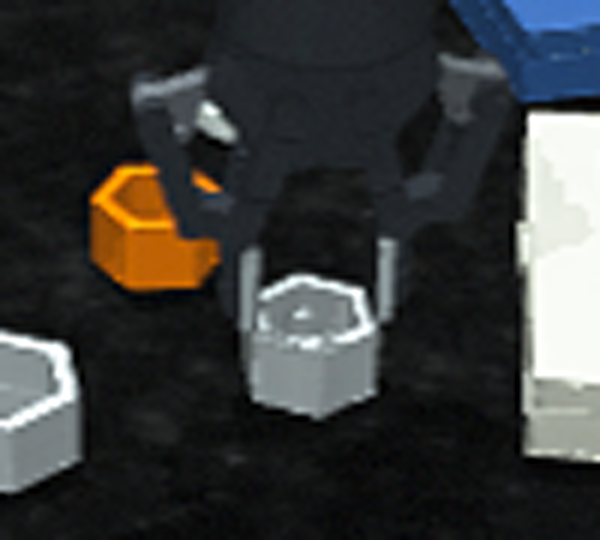

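The nut is between the pads, square on its flats. The fingertips swung forward and pressed on the table, pushing the TCP up 4 mm. I'll reopen, raise a little, re-centre and regrip.

Emit:
step_arm(
  motion=[
    {"offset": [0, 0, 0], "twist": 0},
    {"offset": [0, 0, 0], "twist": 0},
    {"offset": [0, 0.002, -0.008], "twist": 0},
    {"offset": [0, 0.002, -0.008], "twist": 0},
  ],
  gripper=0.06,
)

```text
time: 4.15
eef_pos: [0.6153, 0.1195, 0.0233]
tcp_rot: [0.714, 0.7, 0.001, 0.001]
contact_force: [1.3, -0.1, 0.1]
opening: 0.701
finger_force: 0.0
```

Emit:
step_arm(
  motion=[
    {"offset": [0, 0, 0], "twist": 0},
    {"offset": [0, 0, 0], "twist": 0},
    {"offset": [0, 0, 0], "twist": 0},
    {"offset": [0, 0, 0], "twist": 0},
    {"offset": [0, 0, 0], "twist": 0},
    {"offset": [0, 0, 0], "twist": 0},
    {"offset": [0, 0, 0], "twist": 0},
  ],
  gripper=0.035,
  grip_force=60,
)

```text
time: 4.85
eef_pos: [0.614, 0.1195, 0.0218]
tcp_rot: [0.714, 0.7, -0.0, -0.0]
contact_force: [-0.9, -0.2, -0.0]
opening: 0.412
finger_force: 0.0
```

```bash
python3 -c "
from h import *
goto(.612,.1195,.15,88.8)"
```

```text
t 4.85 tcp [0.614  0.1195 0.0218] psi 88.83 tilt [-0.0001  0.    ] open 0.0352 F [-0.9 -0.2 -0. ] q6 0.05
offset [-0.     -0.002  -0.1282] twist 0.03
```

```bash
python3 -c "
from h import *
s=shot('side','pics/side3.png')
cv2.imwrite('pics/c3.png',cv2.resize(s[165:255,281:381],(600,540),interpolation=cv2.INTER_CUBIC))"
```

```text
(no output)
```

View pics/c3.png

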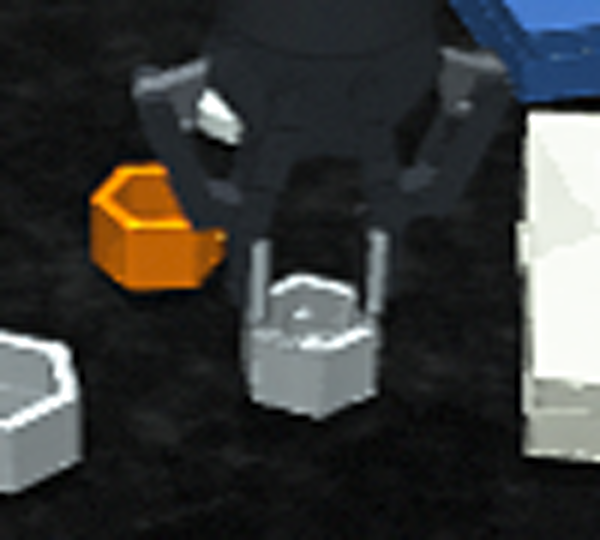

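The side crop shows the pads at (258,290) and (375,280) in the crop, ending behind the nut's rim. Either they sit too far in +y or too high. I'll project known points to tell which.

```bash
python3 - <<'E'
from h import *
f=lambda p:((proj("side",p)-[281,165])*6).round(0)
print("TCP",f([.614,.1195,.0218]))
for z in(.0,.005,.02,.03,.05):
  print(z,[f([.614+s*.0175,.1195+w,z]) for s in(-1,1) for w in (-.011,.011)])
a=np.radians(28.8)
for z in(0,.03): print("nut",z,[f([.612+.0265*np.cos(a+k*np.pi/3),.1195+.0265*np.sin(a+k*np.pi/3),z]).tolist() for k in range(6)])
E
```

```text
TCP [311. 326.]
0.0 [array([268., 394.]), array([258., 359.]), array([360., 386.]), array([348., 352.])]
0.005 [array([268., 383.]), array([258., 349.]), array([361., 376.]), array([349., 342.])]
0.02 [array([270., 351.]), array([259., 317.]), array([363., 343.]), array([351., 310.])]
0.03 [array([271., 329.]), array([260., 295.]), array([364., 322.]), array([352., 288.])]
0.05 [array([272., 284.]), array([262., 251.]), array([367., 277.]), array([354., 244.])]
nut 0 [[357.0, 349.0], [292.0, 332.0], [238.0, 356.0], [249.0, 398.0], [315.0, 415.0], [370.0, 390.0]]
nut 0.03 [[361.0, 285.0], [295.0, 269.0], [240.0, 292.0], [251.0, 333.0], [319.0, 350.0], [374.0, 325.0]]
```

```bash
python3 - <<'E'
from h import *
for z in(.08,.09,.1,.11,.12,.13,.14): print(z,[proj("side",[.6121+.035*s,.1155,z]).round(1).tolist() for s in(-1,1)])
im=cv2.imread("pics/side1.png"); g=im.max(2)
print(g[164:192,348:360]); print(g[164:192,308:322])
E
```

```text
0.08 [[317.4, 199.8], [349.2, 197.5]]
0.09 [[317.5, 196.0], [349.5, 193.6]]
0.1 [[317.6, 192.0], [349.7, 189.7]]
0.11 [[317.7, 188.1], [350.0, 185.8]]
0.12 [[317.8, 184.1], [350.3, 181.8]]
0.13 [[317.9, 180.0], [350.6, 177.7]]
0.14 [[318.0, 175.9], [350.9, 173.6]]
[[ 22  23  23  40  45  44  45  45  43  47  39  43]
 [ 21  23  67  52  43  47  47  45  47  46  45  48]
 [ 21  21  27  27  35  44  48  46  46  43  42  44]
 [ 19  20  24  26  34  46  45  45  42  43  42  61]
 [ 19  22  22  24  53  50  44  43  42  41  49  86]
 [ 19  24  24  24  50 121 121  72  40  44  47  91]
 [ 19  24  23  21  57 143 164 107  50  40  23  57]
 [ 20  24  24  23  54 141 160 106  51  42  33  28]
 [ 25  25  25  22  55 142 162  91  38  38  36  32]
 [ 22  27  26  25  57 140 162  93  39  41  36  31]
 [ 27  26  26  27  84 146 161  94  42  42  28  25]
 [ 25  26  24  23  85 147 139  78  48  44  30  24]
 [ 31  29  27  23 111 153 139  76  42  41  28  25]
 [ 27  25  28  25 111 152 139  78  47  44  31  24]
 [ 28  28  25  28 112 152 120  61  42  32  24  20]
 [ 28  27  27  26 111 152 119  63  45  34  24  24]
 [ 29  28  27  26 1
[... 1546 characters left out ...]
6  26  39  44  39  47 139 157 103 230 255 255 255]
 [ 24  27  27  34  42  44  49 141 157 103 230 255 255 254]
 [ 25  27  24  35  44  42  49 139 157 105 230 255 255 255]
 [ 18  23  21  21  40  46  49 138 157  87 230 255 255 255]
 [ 20  21  22  22  22 117 102 142 158  89 248 255 255 255]
 [ 24  26  25  25  19  74 135 159 161  91 163 186 214 227]
 [ 22  21  24  23  28  17  48 125 140 104 171 192 190 190]
 [ 21  18  19  23  22  22   7  61 141 178 194 197 196 195]
 [ 21  26  25  24  21  19  20   8   3  31 102 184 189 185]
 [ 19  16  21  22  22  23  19  24  16   7   3   1  33  40]
 [ 22  19  17  19  16  19  21  22  25  28  24  14  11   8]
 [ 29  29  26  31  15  16  20  23  26  26  22  22  19  21]]
```

The nut projection matches the image, with the rim's right corner at crop (374,325), so the nut's position is right. The pad bottoms at (268,325) and (367,320) match z ≈ 0.03, so the fingertips stand on the rim. In practice the tips are about 9 mm above the reported TCP at this opening. I'll reopen and go lower in stages while watching the force.

Emit:
step_arm(
  motion=[
    {"offset": [0, 0, -0.006], "twist": 0},
    {"offset": [0, 0, -0.006], "twist": 0},
    {"offset": [0, 0, -0.006], "twist": 0},
    {"offset": [0, -0.002, -0.006], "twist": 0},
    {"offset": [0, -0.002, 0.004], "twist": 0},
    {"offset": [0, -0.002, 0.013], "twist": 0},
    {"offset": [0, -0.002, 0.013], "twist": 0},
  ],
  gripper=0.065,
)

```text
time: 5.6
eef_pos: [0.6101, 0.1194, 0.0062]
tcp_rot: [0.714, 0.7, -0.002, -0.002]
contact_force: [0.4, -0.1, 0.2]
opening: 0.76
finger_force: 0.0
```

```bash
python3 -c "
from h import *
goto(.612,.1195,-.004,88.8)
s=shot('side','pics/side4.png'); s=np.clip(s.astype(float)*2.5,0,255).astype(np.uint8)
cv2.imwrite('pics/c4.png',cv2.resize(s[165:255,281:381],(600,540),interpolation=cv2.INTER_CUBIC))"
```

```text
t 5.6 tcp [0.6101 0.1194 0.0062] psi 88.83 tilt [-0.0046 -0.0001] open 0.0649 F [ 0.4 -0.1  0.2] q6 0.05
offset [0.0001 0.002  0.0102] twist 0.03
```

View pics/c4.png

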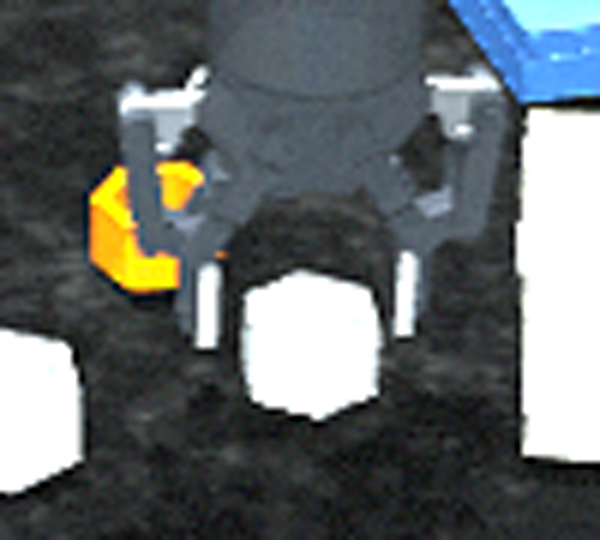

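Now both pads straddle the nut, with tips at crop rows 348 and 335. Those rows and the pads' mid column (307) fit z ≈ 0.02 at the right y, so I'll go another 10 mm down and close.

Emit:
step_arm(
  motion=[
    {"offset": [0, 0, 0.01], "twist": 0},
    {"offset": [0, 0, 0.01], "twist": 0},
    {"offset": [0, 0, 0.01], "twist": 0},
  ],
)

```text
time: 5.95
eef_pos: [0.6117, 0.1195, -0.0017]
tcp_rot: [0.714, 0.7, -0.0, -0.0]
contact_force: [0.2, -1.0, 0.2]
opening: 0.761
finger_force: 0.0
```

Emit:
step_arm(
  motion=[
    {"offset": [0, 0, 0], "twist": 0},
    {"offset": [0, 0, 0], "twist": 0},
    {"offset": [0, 0, 0], "twist": 0},
    {"offset": [0, 0, 0], "twist": 0},
    {"offset": [0, 0, 0], "twist": 0},
    {"offset": [0, 0, 0], "twist": 0},
    {"offset": [0, 0, 0], "twist": 0},
  ],
  gripper=0.035,
  grip_force=60,
)

```text
time: 6.65
eef_pos: [0.6127, 0.1195, -0.0005]
tcp_rot: [0.714, 0.7, 0.001, 0.0]
contact_force: [0.2, 0.8, 5.0]
opening: 0.526
finger_force: 63.7
```

```bash
python3 -c "
from h import *
goto(.612,.1195,.15,88.8)"
```

```text
t 6.65 tcp [ 6.127e-01  1.195e-01 -5.000e-04] psi 88.83 tilt [0.0014 0.    ] open 0.045 F [0.2 0.8 5. ] q6 0.05
offset [-0.     -0.0005 -0.1505] twist 0.03
```

Emit:
step_arm(
  motion=[
    {"offset": [0, 0, -0.03], "twist": 0},
    {"offset": [0, 0, -0.07], "twist": 0},
    {"offset": [0, 0, -0.12], "twist": 0},
    {"offset": [0, 0, -0.13], "twist": 0},
    {"offset": [0, 0, -0.13], "twist": 0},
    {"offset": [0, 0, -0.13], "twist": 0},
  ],
)

```text
time: 7.25
eef_pos: [0.6104, 0.1194, 0.1264]
tcp_rot: [0.714, 0.7, -0.002, -0.001]
contact_force: [-0.8, 0.0, -2.5]
opening: 0.528
finger_force: 63.3
```

```bash
python3 -c "
from h import *
goto(.5686,-.1097,.13,96.0)"
```

```text
t 7.25 tcp [0.6104 0.1194 0.1264] psi 88.83 tilt [-0.0041 -0.0001] open 0.0451 F [-0.8  0.  -2.5] q6 0.05
offset [-0.2299 -0.0371 -0.0034] twist -7.17
```

Emit:
step_arm(
  motion=[
    {"offset": [-0.04, -0.008, 0], "twist": -1.4},
    {"offset": [-0.09, -0.016, 0], "twist": -2.8},
    {"offset": [-0.138, -0.024, 0], "twist": -4.3},
    {"offset": [-0.185, -0.031, 0], "twist": -5.8},
    {"offset": [-0.215, -0.036, 0], "twist": -7.2},
    {"offset": [-0.23, -0.038, 0], "twist": -7.2},
    {"offset": [-0.23, -0.038, 0], "twist": -7.2},
    {"offset": [-0.23, -0.038, 0], "twist": -7.2},
    {"offset": [-0.23, -0.038, 0], "twist": -7.2},
  ],
)

```text
time: 8.15
eef_pos: [0.5693, -0.108, 0.1281]
tcp_rot: [0.668, 0.744, -0.0, -0.001]
contact_force: [-1.2, 0.5, -0.7]
opening: 0.525
finger_force: 63.2
```

```bash
python3 -c "
from h import *
goto(.5686,-.1097,.13,96.0)
s=shot('side','pics/side5.png'); t=shot('top','pics/top5.png')
f=lambda im,u,v,r:cv2.resize(im[v-r:v+r,u-r:u+r],(400,400),interpolation=cv2.INTER_CUBIC)
cv2.imwrite('pics/c5.png',np.hstack([f(s,333,255,50),f(t,370,190,40)]))
print(proj('side',[.5686,-.1097,.16]),proj('side',[.5686,-.1097,.084]))"
```

```text
t 8.15 tcp [ 0.5693 -0.108   0.1281] psi 96.12 tilt [-0.0012  0.001 ] open 0.0448 F [-1.2  0.5 -0.7] q6 -0.47
offset [-0.0016 -0.0008 -0.0019] twist 0.12
[335.33527241 233.34631492] [333.49644125 267.68181577]
```

View pics/c5.png

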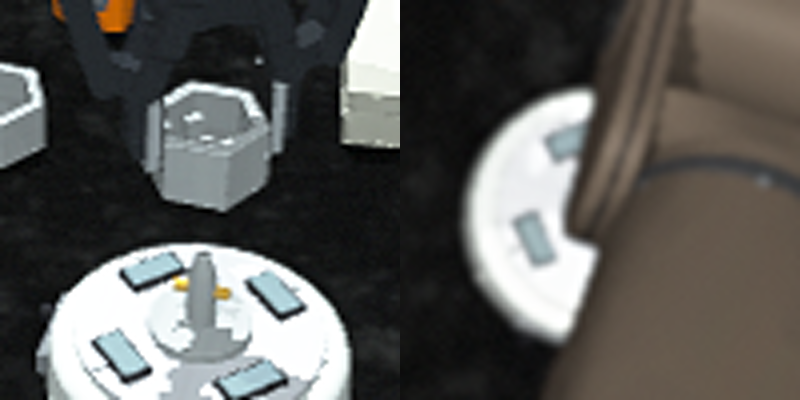

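The nut is held level above the spindle, with its bottom front corner at side (337.5,257.8), right rim corner at (350.8,235.5) and the spindle tip at (334,268). I'll compare the nut's corners with where the TCP says they are.

```bash
python3 - <<'E'
from h import *
from scipy.optimize import least_squares
def hexa(x,y,z,a,h): return [proj("side",[x+.0265*np.cos(np.radians(a+60*k)),y+.0265*np.sin(np.radians(a+60*k)),z+h]) for k in range(6)]
for h in(0,.03): print(h,np.round(hexa(.5693,-.108,.1286,36.2,h),1).tolist())
s=cv2.imread("pics/side5.png"); g=s.max(2)
sub=g[222:262,318:356]; m=((sub>95)*255).astype(np.uint8); cs,_=cv2.findContours(m,cv2.RETR_EXTERNAL,cv2.CHAIN_APPROX_NONE); c=max(cs,key=cv2.contourArea)
h=cv2.approxPolyDP(cv2.convexHull(c),1.2,True)[:,0]+[318,222]; print(h.tolist())
# side-wall edge rows of the nut
for v in(246,250,254): print(v,g[v,318:356])
E
```

```text
0 [[345.1, 240.7], [330.3, 238.1], [319.7, 244.6], [324.0, 254.2], [339.5, 257.1], [350.1, 250.1]]
0.03 [[346.1, 226.9], [330.9, 224.3], [320.1, 230.7], [324.5, 240.1], [340.4, 243.0], [351.2, 236.1]]
[[354, 226], [353, 241], [347, 252], [339, 257], [323, 253], [319, 247], [320, 231], [330, 225]]
246 [ 51 108 150 156 135 103 145 152 150 150 152 151 150 151 154 153 153 154
 152 151 153 156 137 128 130 130 131 130 132 133 134 116  57  15  17  17
  22  25]
250 [ 21  15  15  54  95 111 143 149 149 150 150 150 149 151 152 154 153 153
 152 153 153 147 132 129 130 130 131 131 133 134 136  83  24  14  14  22
  19  20]
254 [ 17  21  22  20  15  50 139 154 154 154 152 153 154 153 154 154 153 154
 152 151 152 143 129 129 133 124  66  16  13  16  18  16  21  18  20  25
  33  32]
```

The nut's front vertical edge is at column 339.4 against 339.5–340.4 predicted, so the nut is where the TCP reads. In the same camera the spindle axis comes out at (0.5686, -0.1105). I'll shift by the small difference and come down to just above the tip.

Emit:
step_arm(
  motion=[
    {"offset": [-0.002, -0.001, 0], "twist": 0.1},
    {"offset": [-0.002, -0.001, 0.015], "twist": 0.1},
    {"offset": [-0.002, -0.001, 0.03], "twist": 0.1},
    {"offset": [-0.002, -0.001, 0.038], "twist": 0.1},
    {"offset": [-0.002, -0.001, 0.038], "twist": 0.1},
    {"offset": [-0.002, -0.001, 0.038], "twist": 0.1},
    {"offset": [-0.002, -0.001, 0.038], "twist": 0.1},
  ],
)

```text
time: 8.95
eef_pos: [0.569, -0.112, 0.0913]
tcp_rot: [0.67, 0.743, 0.0, 0.001]
contact_force: [0.5, 0.5, -0.6]
opening: 0.524
finger_force: 63.2
```

```bash
python3 -c "
from h import *
goto(.5686,-.1105,.066,96.0)
goto(.5686,-.1105,.045,96.0)"
```

```text
t 8.95 tcp [ 0.569  -0.112   0.0913] psi 95.92 tilt [ 0.001  -0.0004] open 0.0448 F [ 0.5  0.5 -0.6] q6 -0.47
offset [ 0.0016 -0.0003  0.0253] twist -0.08
t 8.95 tcp [ 0.569  -0.112   0.0913] psi 95.92 tilt [ 0.001  -0.0004] open 0.0448 F [ 0.5  0.5 -0.6] q6 -0.47
offset [ 0.0016 -0.0003  0.0463] twist -0.08
```

Emit:
step_arm(
  motion=[
    {"offset": [0.001, 0, 0.008], "twist": 0},
    {"offset": [0.001, 0, 0.016], "twist": 0},
    {"offset": [0.001, 0, 0.022], "twist": 0},
    {"offset": [0.001, 0, 0.022], "twist": 0},
  ],
)

```text
time: 9.35
eef_pos: [0.5675, -0.1104, 0.0672]
tcp_rot: [0.67, 0.743, -0.0, -0.001]
contact_force: [-0.3, -0.3, -1.4]
opening: 0.525
finger_force: 63.2
```

Emit:
step_arm(
  motion=[
    {"offset": [0, 0, 0.006], "twist": 0},
    {"offset": [0, 0, 0.012], "twist": 0},
    {"offset": [0, 0, 0.012], "twist": 0},
  ],
)

```text
time: 9.65
eef_pos: [0.5677, -0.1105, 0.0556]
tcp_rot: [0.67, 0.743, -0.0, -0.001]
contact_force: [1.1, 0.2, -0.6]
opening: 0.524
finger_force: 63.2
```

```bash
python3 -c "
from h import *
goto(.5686,-.1105,.045,96.0)"
```

```text
t 9.65 tcp [ 0.5677 -0.1105  0.0556] psi 95.93 tilt [-0.0021  0.0008] open 0.0447 F [ 1.1  0.2 -0.6] q6 -0.47
offset [-0.0001  0.001   0.0106] twist -0.07
```

The slot is over the pin with no force. Now going on to the hub.

Emit:
step_arm(
  motion=[
    {"offset": [0, 0.0005, 0.005], "twist": 0},
    {"offset": [0, 0.0005, 0.009], "twist": 0},
    {"offset": [0, 0.0005, 0.0115], "twist": 0},
    {"offset": [0, 0.0005, 0.0115], "twist": 0},
    {"offset": [0, 0.0005, 0.0115], "twist": 0},
  ],
)

```text
time: 10.15
eef_pos: [0.5691, -0.1108, 0.0456]
tcp_rot: [0.67, 0.743, 0.0, 0.0]
contact_force: [-0.8, 1.1, -0.0]
opening: 0.52
finger_force: 63.4
```

```bash
python3 -c "
from h import *
goto(.5686,-.1105,.0455,96.0)
s=shot('side','pics/side6.png')
cv2.imwrite('pics/c6.png',cv2.resize(s[215:315,283:383],(500,500),interpolation=cv2.INTER_CUBIC))"
```

```text
t 10.15 tcp [ 0.5691 -0.1108  0.0456] psi 95.93 tilt [ 0.0004 -0.0002] open 0.0444 F [-0.8  1.1 -0. ] q6 -0.47
offset [ 0.0004 -0.0005  0.0001] twist -0.07
```

View pics/c6.png

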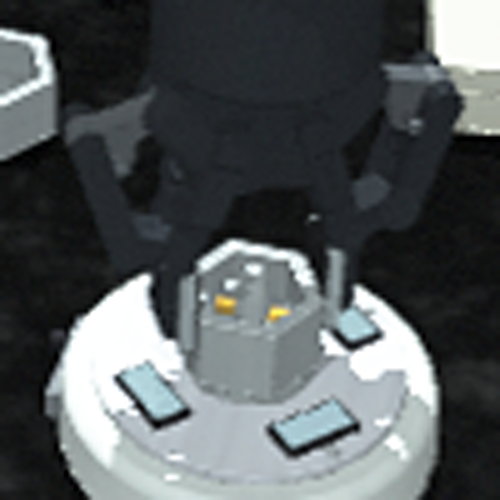

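The pin's two brass ends at crop (225,302) and (278,313) are above the floor inside the cup. I'll press lightly to make sure it is seated, then turn.

Emit:
step_arm(
  motion=[
    {"offset": [0, 0, 0.002], "twist": 0},
    {"offset": [0, 0, 0.002], "twist": 0},
    {"offset": [0, 0, 0.002], "twist": 0},
  ],
)

```text
time: 10.5
eef_pos: [0.5692, -0.1108, 0.0455]
tcp_rot: [0.669, 0.743, -0.0, -0.0]
contact_force: [-5.1, 1.9, 10.2]
opening: 0.523
finger_force: 64.5
```

```bash
python3 -c "
from h import *
goto(.5686,-.1105,.0455,96.0); print(ctrl.get_state()['wrist_torque'])"
```

```text
t 10.5 tcp [ 0.5692 -0.1108  0.0455] psi 95.95 tilt [-0.0006 -0.    ] open 0.0446 F [-5.1  1.9 10.2] q6 -0.47
offset [ 0.0004 -0.0006  0.    ] twist -0.05
[0.19897497 0.78515684 0.02534358]
```

It is seated, with about 10 N reaction at z 0.0455. Easing off and turning clockwise.

Emit:
step_arm(
  motion=[
    {"offset": [0, 0, -0.0015], "twist": 3},
    {"offset": [0, 0, -0.0015], "twist": 9},
    {"offset": [0, 0, -0.0015], "twist": 15},
    {"offset": [0, 0, -0.0015], "twist": 21},
    {"offset": [0, 0, -0.0015], "twist": 27},
    {"offset": [0, 0, -0.0015], "twist": 33},
    {"offset": [0, 0, -0.0015], "twist": 39},
    {"offset": [0, 0, -0.0015], "twist": 45},
    {"offset": [0, 0, -0.0015], "twist": 45},
  ],
)

```text
time: 11.4
eef_pos: [0.5696, -0.111, 0.0455]
tcp_rot: [0.903, 0.43, 0.001, 0.001]
contact_force: [0.1, 0.4, 2.8]
opening: 0.525
finger_force: 63.6
```

```bash
python3 -c "
from h import *
goto(.569,-.1107,.0455,6); print(ctrl.get_state()['wrist_torque'])"
```

```text
t 11.4 tcp [ 0.5696 -0.111   0.0455] psi 50.93 tilt [ 0.0014 -0.0005] open 0.0448 F [0.1 0.4 2.8] q6 0.31
offset [-0.0001 -0.0006  0.    ] twist 44.93
[ 0.0387595   0.14110898 -0.04764879]
```

Emit:
step_arm(
  motion=[
    {"offset": [0, 0, 0], "twist": 6},
    {"offset": [0, 0, 0], "twist": 12},
    {"offset": [0, 0, 0], "twist": 18},
    {"offset": [0, 0, 0], "twist": 24},
    {"offset": [0, 0, 0], "twist": 30},
    {"offset": [0, 0, 0], "twist": 36},
    {"offset": [0, 0, 0], "twist": 42},
    {"offset": [0, 0, 0], "twist": 45},
    {"offset": [0, 0, 0], "twist": 45},
    {"offset": [0, 0, 0], "twist": 45},
  ],
)

```text
time: 12.4
eef_pos: [0.5696, -0.111, 0.0455]
tcp_rot: [0.999, 0.053, 0.001, 0.0]
contact_force: [-0.3, 0.8, 4.3]
opening: 0.523
finger_force: 63.7
```

```bash
python3 -c "
from h import *
goto(.569,-.1107,.0455,6); print(ctrl.get_state()['wrist_torque'])
s=shot('side','pics/side7.png')
cv2.imwrite('pics/c7.png',cv2.resize(s[215:315,283:383],(500,500),interpolation=cv2.INTER_CUBIC))"
```

```text
t 12.4 tcp [ 0.5696 -0.111   0.0455] psi 6.06 tilt [ 0.0015 -0.0006] open 0.0447 F [-0.3  0.8  4.3] q6 1.1
offset [-0.0006 -0.0004  0.    ] twist 0.06
[-0.02024086  0.05430101 -0.04310419]
```

Turned 90° with no resisting torque. Releasing and rising straight up.

Emit:
step_arm(
  motion=[
    {"offset": [0, 0, 0], "twist": 0},
    {"offset": [0, 0, 0], "twist": 0},
    {"offset": [0, 0, 0], "twist": 0},
    {"offset": [0, 0, 0], "twist": 0},
    {"offset": [0, 0, -0.02], "twist": 0},
    {"offset": [0, 0, -0.06], "twist": 0},
    {"offset": [0, 0, -0.11], "twist": 0},
    {"offset": [0, 0, -0.15], "twist": 0},
    {"offset": [0, 0, -0.15], "twist": 0},
    {"offset": [0, 0, -0.15], "twist": 0},
  ],
  gripper=0.07,
)

```text
time: 13.45
eef_pos: [0.5695, -0.1109, 0.1961]
tcp_rot: [0.999, 0.052, 0.001, 0.001]
contact_force: [-0.0, 0.1, -0.4]
opening: 0.82
finger_force: 0.0
```

```bash
python3 -c "
from h import *
goto(.569,-.1107,.0455,6)
s=shot('side','pics/side8.png'); s0=cv2.imread('pics/side0.png')
cv2.imwrite('pics/c8.png',np.hstack([cv2.resize(s[245:315,293:373],(457,400),interpolation=cv2.INTER_CUBIC),cv2.resize(s[160:330,210:390],(343,324))[:,:] if 0 else cv2.copyMakeBorder(cv2.resize(s[160:330,210:390],(343,324)),0,76,0,0,0)]))
def hx(z,a): return np.round([(proj('side',[.569+.0265*np.cos(np.radians(a+60*k)),-.1107+.0265*np.sin(np.radians(a+60*k)),z])-[293,245])*5.714 for k in range(6)]).tolist()
print(hx(.076,6),hx(.046,6))
for k,b in {'B':(262,215,298,250),'C':(250,184,275,210),'petri':(308,172,340,192),'filt':(215,265,247,300),'ora':(293,188,322,216)}.items():
  d=cv2.absdiff(s,s0)[b[1]:b[3],b[0]:b[2]]; print(k,d.mean().round(2),d.max())"
```

```text
t 13.45 tcp [ 0.5695 -0.1109  0.1961] psi 5.94 tilt [ 0.0025 -0.0009] open 0.07 F [-0.   0.1 -0.4] q6 1.1
offset [-0.0008 -0.0004  0.1506] twist -0.06
[[314.0, 138.0], [251.0, 97.0], [171.0, 110.0], [150.0, 164.0], [212.0, 208.0], [296.0, 194.0]] [[309.0, 209.0], [247.0, 168.0], [168.0, 180.0], [147.0, 236.0], [209.0, 280.0], [291.0, 266.0]]
B 6.25 40
C 3.91 22
petri 45.04 226
filt 5.21 41
ora 5.02 240
```

View pics/c8.png

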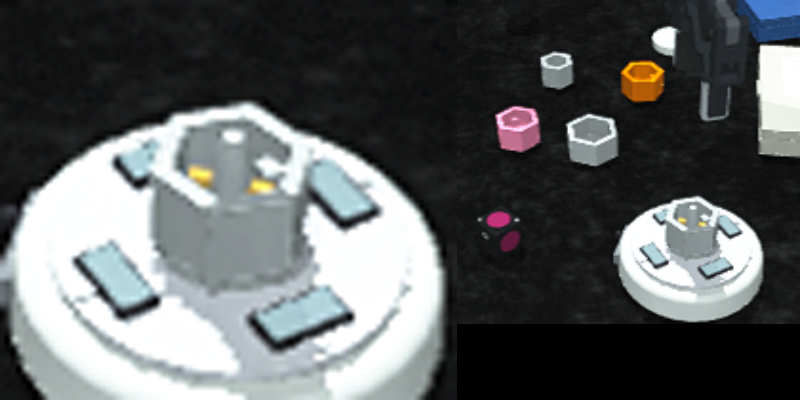

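The nut sits on the hub with its bottom corner at crop (209,285) against (209,280) predicted. It is turned a quarter turn and locked under the brass pin, the gripper is clear, and the other nuts and bystanders are unmoved (the gripper partly hides the petri dish in this view).

```bash
python3 -c "
from plant import ctrl
print(ctrl.sign_off())"
```

```text
the job is handed in; nothing more can be done
None
```

The slotted nut is seated on the hub, turned about 90° clockwise under the cross pin and released, and the job was handed in at about 13.5 s; the last picture showed the other nuts and bystanders unmoved, apart from the eyepiece, which I never checked, and the petri dish, which the gripper partly hid.

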